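# Open the long sliding-lid bead box

## Robot

A 7-joint arm with a two-finger parallel gripper is mounted at the origin on the work surface. World frame = base frame: x ahead of the robot, y to its left, z up, the work surface at z = 0. Lengths are in m, angles in rad, forces in N, time in s.
With the tool pointing down it reaches from about 0.4 to 0.85 m from the base axis. Payload 4.4 kg.
Tool frame: the origin (TCP) lies at the very end of the fingers, on their centre line; the grasp point (between the pads) lies 19 mm behind it; z points along the fingers, y is the direction in which the jaws open and shut (so a half turn about z gives the same grasp; the last joint's range is limited). The gripper opens to 94 mm and grips with 3 to 60 N. Pads are 16 mm wide; open, the fingers measure 119 mm over their backs; the gripper's body (75 mm by 177 mm) begins 78 mm behind the grasp point.
Start: joints at [-1.285, 0.628, 0.038, 1.517, -0.027, 0.996, -0.02], TCP at [0.224, 0.61, 0.205] pointing down, gripper open.
Joint ranges: [-3.06, 3.06], [-0.37, 2.12], [-1.25, 1.32], [0.18, 2.47], [-1.1, 4.24], [0.23, 1.98], [-2.94, 2.94]. Speed limits (rad/s): [2.57, 2.57, 3.14, 3.14, 3.14, 3.14, 3.14].

## Interface

Orientations are given as a 3x3 rotation matrix whose columns are the frame's x, y, z axes.
In Python, from rig import arm, viewer, job, spot_in gives the robot as it stands.
- The arm moves only by the tool move_arm, never from a script. Its argument "motion" is a list of rows, each a list of 4 numbers: the shift along the world's x, y, z in cm, then the turn about the world's z in degrees. In form: [[x, y, z, twist], ...]. A call has 1 to 12 rows; each row is the pose to reach, as a shift and turn from the pose measured when the call began; what a row does not reach only later rows make up. A row lasts 1/10 s, in which the tool goes at most 50 mm and 8.59 degrees, less where a joint would pass 70% of its speed; a pose out of reach is approached as far as the arm can. A call with a gripper value outside its range is refused whole. "claw" is the finger opening in cm, from 0 to 9.4, set as the call begins (left out, the last holds). The fingers move at their own pace and stop on an object; the grip force is fixed at half the most. Time passes only in rows, so rows that repeat a pose let the fingers close. It gives the time, the measured TCP pose, the force and the opening at its end, in the units of the state.
- arm.get_state(): the state, without advancing time (a new reading comes with each control period).
- viewer.read_camera(name): name is "scene" or "top"; returns a dict with "pixels" (480x640x3 uint8, red, green, blue), "camera_matrix" (3x3 intrinsics, pixels), "R" (3x3) and "t" (3): a world point X has camera coordinates R X + t. Camera axes: x right, y down, z forward; pixel columns grow to the right and rows downward; lengths in m; the calibration is good to about 2 mm. A picture is of the moment at which its call begins. There is no depth.
- job.close_job(): hands the job in, once; it reports no verdict.
Trained networks look in the newest picture that a camera, given by its name, has taken for a name from the list of things; names that differ only in an ending like _2 or _b are one class to them, and where a whole thing is asked for, a point or a joint stands for the part that bears it (a point fixed in the world has none). Each returns a list of dicts, best first, with "conf" (0 to 1); they miss things now and then, are a little off and sometimes report something else, mostly with a low value. They report only what shows in the picture. A call takes as long as a camera call. They do not tell look-alikes from the thing itself.
- spot_in(camera, thing): "centre" ([x, y, z] in m, in world coordinates, good to about 4 mm: the middle of the surface that is visible of it).
The state is a dict: "clock": time; "qpos": joint angles; "dq": joint speeds; "joint_efforts": joint torques, N m; "position": TCP position; "orientation": TCP orientation; "ft_force": force on the tool from outside, world axes, zero at the start; "ft_torque": the same for the moment, N m; "width": finger opening in m.
Only numpy, scipy, OpenCV 4.12 (cv2) and the standard library are available. Lean on these libraries where they do the work, as an engineer would, in place of code of your own. Each camera call takes 0.05 s, during which the arm holds its last target. There are 200 camera calls.

## Task

Open the long bead box, the longer of the two wooden sliding-lid boxes: by its upright grip, lift the grip end of the lid over the stop lip, slide the lid out along the box until it is clear of the grooves, and set it down, grip up and flat, in the middle of the cork mat. Set it down rather than dropping it, and leave the short box's lid shut.

Things in the scene. Friction and masses are not known exactly. Their poses are not given: they have to be found in the camera images.
- bead_box: Long wood box, 156x92x58 mm, fixed. Origin: centre of underside; x lengthwise, z up. Lid lies on ledges at z 40 mm (play 2.5 mm each side, 2 mm each end) and leaves towards -x. Stop lip: 6 mm thick, across the -x end, top at z 47. Rear grooves: at x 20 to 70 mm strips 6 mm thick overhang the lid edges, underside at z 52 (12 mm slot for the 6 mm lid). Ahead of them the side walls end at z 44.
- box_lid: Loose lid of the long box: wood, 140 (x) x 72 x 6 mm, 90 g. Upright grip block 24 (x) x 16 (y) x 34 mm tall on top, centred at x -50, y 0; its top is at z 40. Origin: centre of underside; axes as the box's at the start. Raise the grip 10 to 12 mm (min 8; jams at 14): the lid tips, its -x end clears the lip. Then pull to -x; out of the grooves after 50 mm (70 is safe), then lift.
- mat: Flat cork mat, 190 mm (x) by 150 mm (y) by 4 mm thick, fixed on the slate between the two boxes. Its origin is the centre of its underside, z up; its top is 4 mm above the origin.
- short_lid: Loose lid of the short box (same make and height, but only 106 mm long), to be left alone: a board 90 x 72 x 6 mm with the same upright grip 20 mm from its -x end. Origin: centre of its underside, x along its length.
Not all that is in view belongs to the job. Several things look just like the mat: the one meant starts farthest to the robot's left.

How it is judged:
On the way, in this order (a step that is already met when the one before it is completed fails the run):
1. the long box's lid, its front end over the stop lip, has been slid out along the box through the grooves by 30 to 130 mm (x of box_lid in the frame of bead_box between -0.13 and -0.03 m and y of box_lid in the frame of bead_box between -0.02 and 0.02 m and z of box_lid in the frame of bead_box between 0.04 and 0.08 m), for 0.05 s.
2. the lid is brought down to within 15 mm of the mat while still held (z of box_lid in the frame of mat below 0.019 m and horizontal distance between box_lid and mat below 0.05 m and contact force between the fingers and box_lid above 0.5 N), for 0.1 s.
At the end, for the whole second after the job is handed in: the long box's lid lies at rest, grip up and flat (within 7 degrees) on the cork mat, its centre within 40 mm of the mat's centre, let go; the short box's lid is where it was, within 15 mm (horizontal distance between box_lid and mat below 0.04 m and z of box_lid in the frame of mat between 0.001 and 0.01 m and angle between box_lid's own z axis and vertical below 0.12 rad and linear speed of box_lid below 0.02 m/s and distance of short_lid from where it was at the start of the episode below 0.015 m); the robot touches nothing.
It fails at once if the short box's lid is moved by more than 15 mm (distance of short_lid from where it was at the start of the episode above 0.015 m).
It also fails if it takes over 40 s, if anything falls off the work surface, if the arm or the gripper's body presses on something with over 40 N, if the wrist force passes 120 N, or if a joint passes its speed limit or range.

## Working session

There is one attempt and no reset: what is moved stays moved. The work goes in short steps, Python scripts to look and compute and a tool call to move; the robot and the scene stay as the last step left them, time stands still between calls to the robot, and variables do not carry over. Pictures are saved under pics/ and viewed, about 8 in all and at most 12, crops included, and the job is handed in when it is done.

Besides the shell and the picture viewer there is one more tool, called after ">>>" in YAML: its name, and indented under it one key for each argument. move_arm: Moves the arm, as the interface text tells. Its arguments: {"type":"object","properties":{"motion":{"type":"array","items":{"type":"array","items":{"type":"number"}}},"claw":{"type":"number"}},"required":["motion"]}

```bash
mkdir -p pics; cat > h.py <<'E'
import numpy as np,cv2
from rig import arm,viewer,job,spot_in
def shot(c,f=None):
    d=viewer.read_camera(c)
    if f: cv2.imwrite('pics/'+f,d["pixels"][:,:,::-1])
    return d
def proj(d,X):
    p=d["R"]@np.array(X)+d["t"]; p=d["camera_matrix"]@p; return (p[:2]/p[2]).round(1)
def back(d,uv,z):
    r=d["R"].T@np.linalg.inv(d["camera_matrix"])@np.array([uv[0],uv[1],1.]); o=-d["R"].T@d["t"]
    return (o+r*(z-o[2])/r[2]).round(4)
E
python3 - <<'E'
from h import *
s=arm.get_state(); print(s["position"],s["orientation"],s["width"])
for c in("top","scene"):
    d=shot(c,c+"1.png")
    for n in("bead_box","box_lid","mat","short_lid"):
        for r in spot_in(c,n): print(c,n,np.round(r["centre"],3),round(r["conf"],2),proj(d,r["centre"]))
E
```

```text
[0.22373135 0.60957754 0.20458264] [[-9.38765523e-01  3.44556134e-01 -6.02316929e-04]
 [ 3.44556658e-01  9.38763889e-01 -1.75219300e-03]
 [-3.82954647e-05 -1.85243069e-03 -9.99998284e-01]] 0.093606139202278
top bead_box [ 0.634 -0.192  0.042] 0.94 [382.5 137.3]
top bead_box [0.638 0.252 0.043] 0.47 [158.7 133. ]
top box_lid [ 0.611 -0.214  0.046] 0.61 [393.7 148.3]
top mat [ 0.174 -0.336  0.004] 0.78 [451.2 367.9]
top mat [0.517 0.018 0.004] 0.75 [277.  197.2]
top short_lid [0.638 0.251 0.044] 0.72 [159.1 132.5]
scene bead_box [ 0.656 -0.25   0.04 ] 0.82 [329.2 396.4]
scene box_lid [ 0.611 -0.215  0.044] 0.92 [326.1 359.8]
scene mat [ 0.187 -0.346  0.003] 0.98 [119.7 274.5]
scene mat [0.532 0.007 0.004] 0.58 [389.1 283.2]
scene short_lid [0.629 0.247 0.047] 0.72 [515.5 235.4]
```

View pics/top1.png

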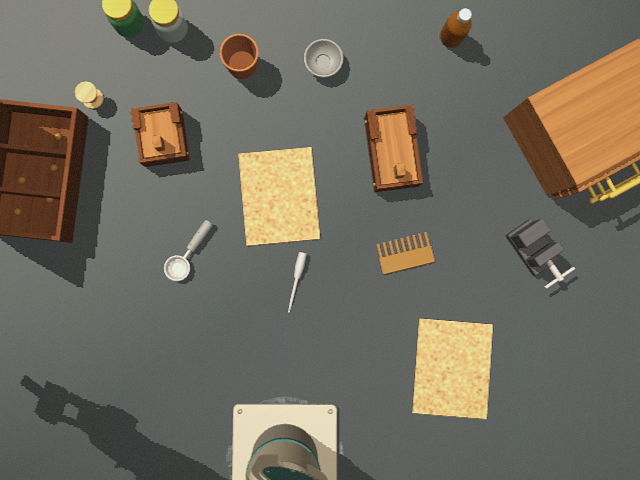

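View pics/scene1.png

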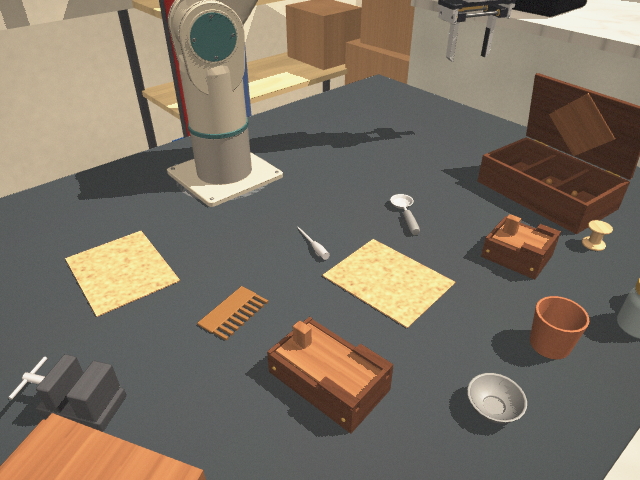

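Candidates: the long box is at top px (393,148) and the short box at (159,133). The mats are at (278,197), y≈0.02, and (452,368), y≈-0.34. I choose the long box and the left mat (278,197), which lies between the boxes. Next is a close crop for the edges.

```bash
python3 - <<'E'
from h import *
d=shot("top"); im=d["pixels"][:,:,::-1]
c=cv2.resize(im[95:200,355:435],None,fx=5.5,fy=5.5,interpolation=cv2.INTER_CUBIC)
cv2.imwrite('pics/crop.png',c)
# mat
hsv=cv2.cvtColor(im.copy(),cv2.COLOR_BGR2HSV)
m=((hsv[...,2]>200)&(hsv[...,1]>50)).astype('u1'); m[:,:225]=0;m[:,335:]=0;m[:135]=0;m[:][255:]=0
r=cv2.minAreaRect(cv2.findNonZero(m)); print(r); P=[back(d,p,.004) for p in cv2.boxPoints(r)];print(P,np.mean(P,0))
print(d["camera_matrix"],-d["R"].T@d["t"])
E
```

```text
((278.4385070800781, 195.8237762451172), (92.0748519897461, 73.33395385742188), 84.80557250976562)
[array([0.6067, 0.0995, 0.004 ]), array([ 0.6219, -0.0498,  0.004 ]), array([ 0.4335, -0.0678,  0.004 ]), array([0.4189, 0.0803, 0.004 ])] [0.52025 0.01555 0.004  ]
[[616.12791712   0.         307.90547128]
 [  0.         616.12791712 243.60564014]
 [  0.           0.           1.        ]] [ 0.34756009 -0.02187457  1.2535078 ]
```

View pics/crop.png

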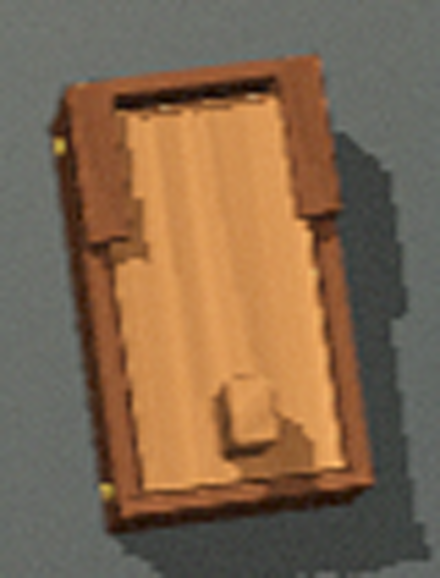

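The crop shows the long box with its rear grooves at the top and its grip at crop (252,411), which is top px (400.8,169.7). The strip corners are (66,88), (320,56) and (342,212), and the front lip runs from (108,512) to (372,483).

```bash
python3 - <<'E'
from h import *
d=shot("top")
b=lambda u,v,z: back(d,(355+u/5.5-.4,95+v/5.5-.4),z)
g=b(252,411,.08); print("grip",g)
rl,rr,sr=b(66,88,.058),b(320,56,.058),b(342,212,.058)
fl,fr=b(108,512,.047),b(372,483,.047)
ang=lambda a:np.degrees(np.arctan2(a[1],a[0]))
print(rl,rr,fl,fr,np.linalg.norm(rl-rr))
mr,mf=(rl+rr)/2,(fl+fr)/2
print("axis",ang(mr-mf),np.linalg.norm(mr-mf),"rear edge",ang(rl-rr)-90,"front",ang(fl-fr)-90,ang(rr-sr),"ctr",(mr+mf)/2)
print("grip edges",ang(b(228,378,.08)-b(236,448,.08)),ang(b(268,374,.08)-b(276,443,.08)))
for r in spot_in("top","box_lid")+spot_in("top","bead_box"):print(r)
th=np.radians(8);print("box centre + R*(-50)",((mr+mf)/2)[:2]-.05*np.array([np.cos(th),np.sin(th)]))
E
```

```text
grip [ 0.5627 -0.2212  0.08  ]
[ 0.6831 -0.1584  0.058 ] [ 0.6958 -0.2499  0.058 ] [ 0.5317 -0.1748  0.047 ] [ 0.543  -0.2701  0.047 ] 0.09237716167971387
axis 6.860597577404556 0.15359134090175788 rear edge 7.902043199218085 front 6.762155335414391 7.634353963720612 ctr [ 0.6134 -0.2133  0.0525]
grip edges 6.238332689639316 6.314417667795528
{'centre': [0.6077, -0.2122, 0.0463], 'conf': 0.96}
{'centre': [0.6307, -0.193, 0.0406], 'conf': 0.73}
box centre + R*(-50) [ 0.5638866  -0.22025866]
```

>>> move_arm:
  motion:
    - [22,-40,0,14]
    - [22,-40,0,14]
    - [22,-40,0,14]
    - [22,-40,0,14]
    - [22,-40,0,14]
    - [22,-40,0,14]
    - [22,-40,0,14]
    - [22,-40,0,14]
    - [22,-40,0,14]
    - [22,-40,0,14]
    - [22,-40,0,14]
    - [22,-40,0,14]
  claw: 6

```text
clock: 1.9
position: [0.4434, 0.2116, 0.2056]
orientation: [[-0.994, 0.106, -0.0], [0.106, 0.994, 0.001], [0.0, 0.001, -1.0]]
ft_force: [-0.2, 0.2, 0.0]
width: 0.0603
```

>>> move_arm:
  motion:
    - [12,-43.3,0,13]
    - [12,-43.3,0,13]
    - [12,-43.3,0,13]
    - [12,-43.3,0,13]
    - [12,-43.3,0,13]
    - [12,-43.3,0,13]
    - [12,-43.3,0,13]
    - [12,-43.3,0,13]
    - [12,-43.3,0,13]
    - [12,-43.3,-7,13]
    - [12,-43.3,-9.5,13]
    - [12,-43.3,-9.5,13]

```text
clock: 3.1
position: [0.5597, -0.2171, 0.1049]
orientation: [[-0.992, -0.124, -0.012], [-0.124, 0.992, 0.006], [0.011, 0.008, -1.0]]
ft_force: [-1.0, 0.2, -0.5]
width: 0.0602
```

```bash
python3 - <<'E'
from h import *
s=arm.get_state(); print(s["position"],s["qpos"])
d=shot("scene"); im=d["pixels"][:,:,::-1]
cv2.imwrite('pics/near.png',cv2.resize(im[230:430,240:420],None,fx=3,fy=3,interpolation=cv2.INTER_CUBIC))
E
```

```text
[ 0.55969966 -0.21712998  0.10489372] [ 0.33696157  0.68541644 -0.01950646  1.7401253   0.01492021  0.72929468
  2.00545723]
```

View pics/near.png

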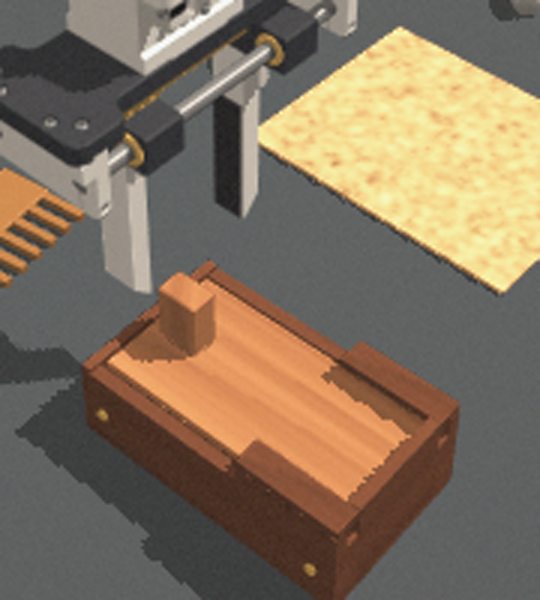

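The near view shows the open fingers straddling the grip at crop (188,310). I'll lower, settle and close.

>>> move_arm:
  motion:
    - [0.3,-0.4,0,0]
    - [0.3,-0.4,0,0]
    - [0.3,-0.4,-2,0]
    - [0.3,-0.4,-4,0]
    - [0.3,-0.4,-5.2,0]
    - [0.3,-0.4,-5.2,0]
    - [0.3,-0.4,-5.2,0]
    - [0.3,-0.4,-5.2,0]

```text
clock: 3.95
position: [0.5661, -0.2224, 0.0575]
orientation: [[-0.992, -0.124, -0.004], [-0.124, 0.992, 0.004], [0.004, 0.004, -1.0]]
ft_force: [-0.3, -0.1, -0.6]
width: 0.06
```

>>> move_arm:
  motion:
    - [0,0,0,0]
    - [0,0,0,0]
    - [0,0,0,0]
    - [0,0,0,0]
    - [0,0,0,0]
    - [0,0,0,0]
    - [0,0,0,0]
    - [0,0,0,0]
  claw: 0.5

```text
clock: 4.75
position: [0.5661, -0.2222, 0.0575]
orientation: [[-0.992, -0.124, -0.004], [-0.124, 0.992, 0.004], [0.004, 0.004, -1.0]]
ft_force: [-0.2, 2.3, 0.9]
width: 0.0163
```

Gripped at 16.3 mm, but a little high, so I'll regrip 6 mm lower.

>>> move_arm:
  motion:
    - [0,0,0,0]
    - [0,0,0,0]
    - [0,0,0,0]
    - [-0.2,0.1,-0.3,0]
    - [-0.2,0.1,-0.6,0]
    - [-0.2,0.1,-0.6,0]
    - [-0.2,0.1,-0.6,0]
  claw: 4

```text
clock: 5.45
position: [0.564, -0.2211, 0.0513]
orientation: [[-0.992, -0.124, -0.005], [-0.124, 0.992, 0.004], [0.004, 0.004, -1.0]]
ft_force: [-0.3, 0.1, 0.1]
width: 0.0403
```

>>> move_arm:
  motion:
    - [0,0,0,0]
    - [0,0,0,0]
    - [0,0,0,0]
    - [0,0,0,0]
    - [0,0,0,0]
    - [0,0,0,0]
  claw: 0.5

```text
clock: 6.05
position: [0.5641, -0.2212, 0.0515]
orientation: [[-0.992, -0.124, -0.004], [-0.124, 0.992, 0.004], [0.004, 0.004, -1.0]]
ft_force: [0.3, 0.2, 1.1]
width: 0.0156
```

>>> move_arm:
  motion:
    - [0,0,0.2,0]
    - [0,0,0.4,0]
    - [0,0,0.6,0]
    - [0,0,0.8,0]
    - [0,0,1.0,0]
    - [0,0,1.1,0]
    - [0,0,1.1,0]
    - [0,0,1.1,0]

```text
clock: 6.85
position: [0.5642, -0.221, 0.0624]
orientation: [[-0.992, -0.124, -0.004], [-0.124, 0.992, 0.004], [0.004, 0.005, -1.0]]
ft_force: [2.4, 0.6, -5.6]
width: 0.0158
```

```bash
python3 - <<'E'
from h import *
d=shot("scene"); im=d["pixels"][:,:,::-1]
cv2.imwrite('pics/lift.png',cv2.resize(im[270:430,240:420],None,fx=3,fy=3,interpolation=cv2.INTER_CUBIC))
E
```

```text
(no output)
```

View pics/lift.png

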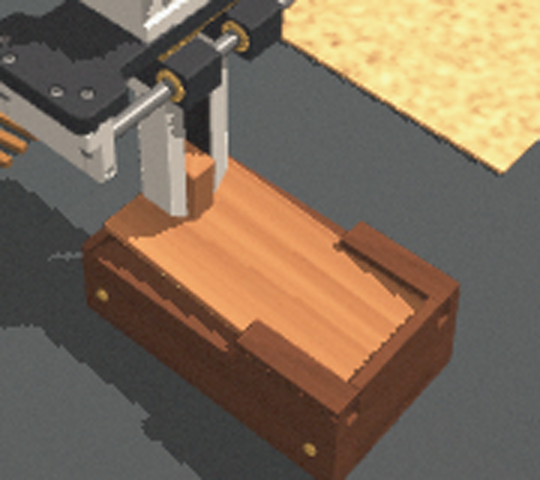

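The lid is tipped, with its front over the lip (crop ~(110,225)) and its rear in the grooves. I'll pull along -x (7°).

>>> move_arm:
  motion:
    - [-0.8,-0.1,0,0]
    - [-1.6,-0.2,0,0]
    - [-2.4,-0.29,0,0]
    - [-3.2,-0.39,0,0]
    - [-4,-0.49,0,0]
    - [-4,-0.49,0,0]

```text
clock: 7.5
position: [0.5222, -0.2265, 0.0626]
orientation: [[-0.992, -0.123, -0.006], [-0.123, 0.992, 0.004], [0.005, 0.005, -1.0]]
ft_force: [-0.6, 0.2, -1.6]
width: 0.0158
```

>>> move_arm:
  motion:
    - [-0.8,-0.1,0,0]
    - [-1.6,-0.2,0,0]
    - [-2.4,-0.29,0,0]
    - [-3.2,-0.39,0,0]
    - [-3.6,-0.44,0,0]
    - [-3.6,-0.44,0,0]

```text
clock: 8.1
position: [0.4855, -0.2311, 0.0626]
orientation: [[-0.992, -0.122, -0.007], [-0.122, 0.993, 0.004], [0.006, 0.005, -1.0]]
ft_force: [0.2, -0.1, -0.9]
width: 0.0158
```

```bash
python3 - <<'E'
from h import *
d=shot("scene"); im=d["pixels"][:,:,::-1]
cv2.imwrite('pics/out.png',cv2.resize(im[250:430,220:420],None,fx=3,fy=3,interpolation=cv2.INTER_CUBIC))
print([ (r["centre"],r["conf"]) for r in spot_in("scene","box_lid")])
E
```

```text
[([0.543, -0.2307, 0.0494], 0.61)]
```

View pics/out.png

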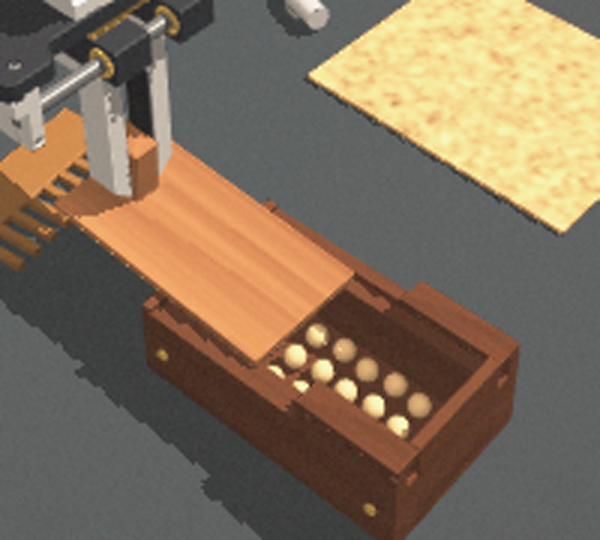

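The lid is clear of the grooves (rear edge at crop ~(300,310)), the tip is held and the force is about equal to the lid's weight. I'll lift it and carry it to the mat.

>>> move_arm:
  motion:
    - [0,0,2,0]
    - [0,0,4,0]
    - [0,0,6,0]
    - [0,3,7,0]
    - [-0.5,6,7,0]
    - [-1,9,7,0]
    - [-1.6,12,7,0]
    - [-1.6,15,7,0]
    - [-1.6,18,7,0]
    - [-1.6,21,7,0]
    - [-1.6,24.1,7,0]
    - [-1.6,24.1,7,0]

```text
clock: 9.4
position: [0.4711, 0.0154, 0.1328]
orientation: [[-0.991, -0.131, -0.005], [-0.131, 0.991, 0.007], [0.004, 0.007, -1.0]]
ft_force: [0.2, -0.5, -1.7]
width: 0.0158
```

>>> move_arm:
  motion:
    - [0,0,0,0]
    - [0,0,-2,0]
    - [0,0,-4,0]
    - [0,0,-6,0]
    - [0,0,-7.5,0]
    - [0,0,-7.5,0]
    - [0,0,-7.5,0]

```text
clock: 10.1
position: [0.4712, 0.0145, 0.0579]
orientation: [[-0.992, -0.129, -0.005], [-0.129, 0.992, 0.006], [0.004, 0.007, -1.0]]
ft_force: [0.4, 0.1, -0.6]
width: 0.0159
```

```bash
python3 - <<'E'
from h import *
for c in("top","scene"):
    d=shot(c); im=d["pixels"][:,:,::-1]
    print([ (r["centre"],r["conf"]) for n in("box_lid","short_lid") for r in spot_in(c,n)])
cv2.imwrite('pics/mat.png',cv2.resize(im[170:340,300:480],None,fx=3,fy=3,interpolation=cv2.INTER_CUBIC))
E
```

```text
[([0.6373, 0.2549, 0.0438], 0.68)]
[([0.5283, 0.0164, 0.0461], 0.68), ([0.6295, 0.2431, 0.0453], 0.62)]
```

View pics/mat.png

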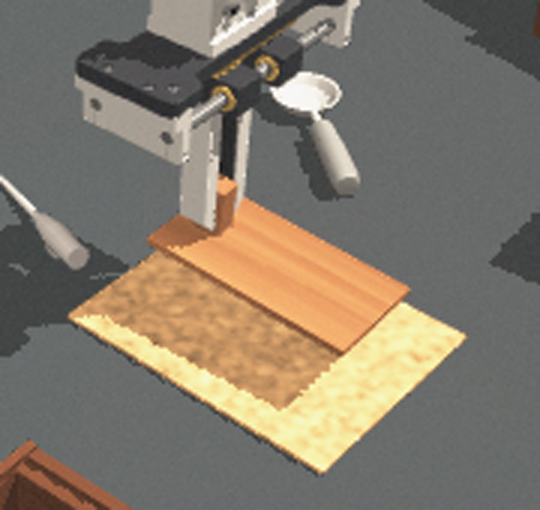

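The lid is over the mat and still held, about 4 cm up. I'll lower it: the rear edge touches first, then it presses flat.

>>> move_arm:
  motion:
    - [0,-0.3,-1,0]
    - [0,-0.3,-2,0]
    - [0,-0.3,-2.8,0]
    - [0,-0.3,-3.1,0]
    - [0,-0.3,-3.4,0]
    - [0,-0.3,-3.6,0]
    - [0,-0.3,-3.8,0]
    - [0,-0.3,-4,0]
    - [0,-0.3,-4.1,0]
    - [0,-0.3,-4.1,0]
    - [0,-0.3,-4.1,0]

```text
clock: 11.5
position: [0.4718, 0.0124, 0.0175]
orientation: [[-0.991, -0.13, -0.003], [-0.131, 0.991, 0.007], [0.002, 0.007, -1.0]]
ft_force: [-1.7, -0.8, 1.5]
width: 0.0157
```

>>> move_arm:
  motion:
    - [0,0,-0.1,0]
    - [0,0,-0.15,0]
    - [0,0,-0.15,0]
    - [0,0,-0.15,0]

```text
clock: 11.9
position: [0.4718, 0.0124, 0.016]
orientation: [[-0.991, -0.131, -0.003], [-0.131, 0.991, 0.007], [0.002, 0.007, -1.0]]
ft_force: [-3.3, 0.7, 2.6]
width: 0.016
```

>>> move_arm:
  motion:
    - [0,0,0,0]
    - [0,0,0,0]
    - [0,0,0,0]
    - [0,0,0,0]
    - [0,0,0,0]
  claw: 4

```text
clock: 12.4
position: [0.4719, 0.0124, 0.016]
orientation: [[-0.991, -0.13, -0.003], [-0.13, 0.991, 0.007], [0.002, 0.007, -1.0]]
ft_force: [0.5, 0.0, 0.5]
width: 0.0396
```

>>> move_arm:
  motion:
    - [0,0,1,0]
    - [0,0,2,0]
    - [0,0,4,0]
    - [0,0,7,0]
    - [0,0,11,0]
    - [-2,-8,14,0]
    - [-2,-12,14,0]
    - [-2,-16,14,0]
    - [-2,-20,14,0]
    - [-2,-20,14,0]
    - [-2,-20,14,0]

```text
clock: 13.5
position: [0.4516, -0.1894, 0.1568]
orientation: [[-0.992, -0.126, -0.002], [-0.126, 0.992, 0.006], [0.001, 0.006, -1.0]]
ft_force: [0.2, 0.1, 0.8]
width: 0.0399
```

```bash
python3 - <<'E'
from h import *
for c in("scene","top"):
    d=shot(c); im=d["pixels"][:,:,::-1]
    print([ (r["centre"],r["conf"]) for n in("box_lid","short_lid") for r in spot_in(c,n)])
    if c=="scene": a=im[160:340,300:570].copy()
b=im[95:260,120:330]
r=lambda x:cv2.resize(x,(400,int(400*x.shape[0]/x.shape[1])),interpolation=cv2.INTER_CUBIC)
cv2.imwrite('pics/end.png',np.vstack([r(a),r(b)]))
E
```

```text
[([0.5234, 0.0104, 0.0065], 0.58), ([0.6274, 0.2441, 0.0464], 0.76)]
[([0.522, 0.0206, 0.0109], 0.63), ([0.6408, 0.2543, 0.0452], 0.9)]
```

View pics/end.png

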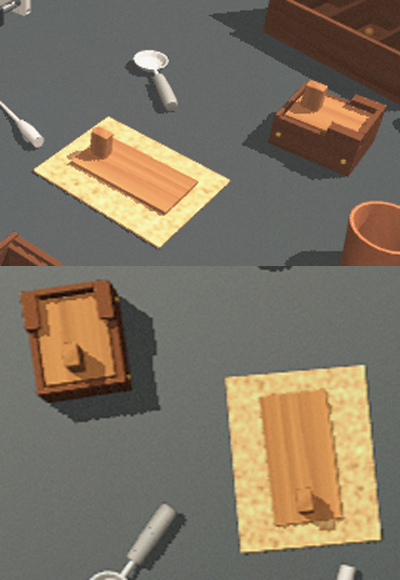

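The lid lies flat, grip up, near the middle of the mat at (0.522, 0.015). The short lid is still in place and the arm is clear, so I'm handing in.

```bash
python3 -c "
from h import *
print(job.close_job())"
```

```text
the job is handed in; nothing more can be done
None
```

The long box's lid is open and lying flat, grip up, in the middle of the left cork mat. The job is handed in; the rig gave no verdict.

**What I did:**
- I gripped the lid and regripped once, 6 mm lower, because the first hold was near the top.
- I raised the grip about 11 mm and pulled the lid out about 79 mm along the box.
- I carried it to the mat, lowered it while held, pressed it flat, let go and backed away.

**Last checks:**
- **Lid position:** the networks put the lid's centre at about (0.522, 0.015), averaged over the two cameras. The mat's centre is at about (0.520, 0.016). The cameras differ by about 10 mm in y, well within the 40 mm allowed.
- **Short lid:** it looks shut, and its reported position changed by only about 3–5 mm, which is detector noise.
- **Robot:** the wrist force read under 1 N with the arm clear at 13.5 s.

No check failed.

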